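# Measure a shoe last on the bench gauge

## Robot

A 7-joint arm with a two-finger parallel gripper is mounted at the origin on the work surface. World frame = base frame: x ahead of the robot, y to its left, z up, the work surface at z = 0. Lengths are in m, angles in degrees, forces in N, time in s.
With the tool pointing down it reaches from about 0.425 to 0.95 m from the base axis. Payload 4.7 kg.
Tool frame: the origin (TCP) lies between the finger pads; the fingertips stand 11 mm ahead of it and the grasp point (between the pads) lies 8 mm behind it; z points along the fingers, y is the direction in which the jaws open and shut (so a half turn about z gives the same grasp; the last joint's range is limited). The gripper opens to 87 mm and grips with 3 to 60 N. Pads are 19 mm wide; open, the fingers measure 117 mm over their backs; the gripper's body (75 mm by 190 mm) begins 51 mm behind the grasp point.
Start: joints at [68.818, 26.849, -2.785, 87.806, 1.381, 65.374, -4.715], TCP at [0.226, -0.636, 0.234] pointing down, gripper open.
Joint ranges: [-148.3, 148.3], [-19.14, 114.17], [-79.39, 73.82], [5.75, 140.21], [-59.74, 239.74], [12.07, 113.84], [-152.46, 152.46]. Speed limits (degrees/s): [147.25, 147.25, 180, 180, 180, 180, 180].

## Interface

Orientations are given as [roll, pitch, yaw] about the fixed x, y, z axes, in that order (R = Rz(yaw) Ry(pitch) Rx(roll)).
In Python, from cell import monitor, eyes, job_done gives the robot as it stands. The module is installed in compiled form; this text tells all that it offers.
- The arm moves only by the tool carry_out, never from a script. Its argument "motion" is text: rows parted by semicolons, each of 7 numbers parted by spaces: the shift along the tool's x, y, z in m, then the turn, a rotation vector about the tool's x, y, z in degrees, then the finger opening in m, from 0 to 0.087. In form: tx ty tz ax ay az fingers; .... A call has 1 to 12 rows; each row is the pose to reach, as a shift and turn from the pose measured when the call began, along the tool's axes at that moment; what a row does not reach only later rows make up. A row lasts 1/12 s, in which the tool goes at most 41.7 mm and 7.16 degrees, less where a joint would pass 70% of its speed; a pose out of reach is approached as far as the arm can. A call with a gripper value outside its range is refused whole. The fingers move at their own pace and stop on an object; "newtons" is the grip in N (left out, the last holds). Time passes only in rows, so rows that repeat a pose let the fingers close. It gives the time, the measured TCP pose, the force and the opening at its end, in the units of the state.
- monitor.state(): the state, without advancing time (a new reading comes with each control period).
- eyes.get_image(name): name is "scene" or "top" or "wrist"; returns the picture (384x512x3 uint8, red, green, blue); there is no depth.
- eyes.calibration(name): a dict with "fx", "fy", "cx", "cy" (pixels), "T" (4x4, takes a point from camera to world coordinates). Camera axes: x right, y down, z forward; pixel columns grow to the right and rows downward; lengths in m; the calibration is good to about 2 mm. A picture is of the moment at which its call begins: read the wrist's pose just before it. calibration takes no time and is no camera call; for the wrist camera it gives the pose at the moment of the call.
- job_done(): hands the job in, once; it reports no verdict.
The state is a dict: "t": time; "joints": joint angles; "qvel": joint speeds; "joint_torque": joint torques, N m; "eef_pos": TCP position; "tcp_rot": TCP orientation; "wrist_force": force on the tool from outside, world axes, zero at the start; "moment": the same for the moment, N m; "grip_width": finger opening in m.
Only numpy, scipy, OpenCV 4.12 (cv2) and the standard library are available. Lean on these libraries where they do the work, as an engineer would, in place of code of your own. Each camera call takes 0.05 s, during which the arm holds its last target. There are 200 camera calls.

## Task

Measure the shoe last that stands in front of the bench gauge, pushing only: slide it along the bench until its inner side lies along the rail and its heel is right up against the heel stop, and only then push the gauge's sliding jaw gently up until it touches the toe. Do not pick up or tip the last, do not ram its toe with the jaw, leave the other things on the bench where they are, and finish clear of everything with last and jaw left in place.

Things in the scene. Friction and masses are not known exactly. Their poses are not given: they have to be found in the camera images.
- gauge: Last gauge, screwed to the bench beyond the last: a straight aluminium rail (30 mm wide, 24 high, 430 long, black scale on top) with a fixed heel stop across its right-hand end. Origin: inner corner of rail face and heel-stop face, at bench height. x runs along the rail from the heel stop to the free end, y straight out from the rail face towards the robot, z up.
- heel_stop (a point): Middle of the heel stop's working face, 37 mm out from the rail face, 26 mm up; axes as the gauge (the face looks along +x). The stop is a grey plate 12 mm thick and 52 mm high that reaches 74 mm out from the rail face.
- slide (a joint): Sliding jaw of the gauge: distance in m from the heel-stop face to the jaw's measuring face (0 to 0.38, at first 0.34 or more). It rubs with about 2 N plus a little damping and stays where it is left. Its saddle on the rail, 44 mm long on the side away from the heel stop, is 36 mm high and carries a black lock screw 53 mm high, already loose.
- slide_face (a point): On the measuring face of the jaw (the face towards the heel stop), 30 mm out from the rail face, 16 mm up; axes as the gauge. The jaw is an upright steel plate 6 mm thick, from 2 to 78 mm out from the rail face and 3 to 46 mm above the bench. Its back is bare beyond 9 mm from the rail face.
- last: Shoe last to be measured: cream plastic form of a child's left foot, 205 mm long, 74 wide at the ball, about 0.34 kg, loose on its sole (1 to 3 N slides it). Origin on the underside at mid-length, 36 mm from the inner side; x to the toe, y to the outer (little-toe) side. 77 mm high at the heel, from x = -25 mm sloping to 43 high at x = 33 and 26 at x = 90. At first roughly along the rail.
- last_outer (a point): Fullest point of the last's outer side, at the ball (x = 33, y = 38 mm of the last, 12 mm up); axes as the last. From here the outer side runs back towards the heel nearly straight, slanting inwards: y = 28 at x = -8 and y = 15 at x = -62 mm.
- last_heel (a point): Rearmost point of the last's rounded heel (x = -102.5, y = -11 mm of the last, 20 mm up); axes as the last.
- last_toe (a point): Foremost point of the last's rounded toe (x = 102.5, y = -7.5 mm of the last, 15 mm up; the tip is 11 to 20 mm above the bench); axes as the last.
- last_heel_side (a point): Point of the last's inner side at the heel that lies against the rail when the last is home (x = -62, y = -36 mm of the last, 18 mm up). Between this and the ball the inner side is slightly hollow.
- last_ball_side (a point): Point of the last's inner side at the ball that lies against the rail when the last is home (x = 33, y = -36 mm of the last, 12 mm up).
- short_last: A second, shorter shoe last of the same plastic (160 mm long, 58 wide, 60 high), standing on its sole beside the work; origin under its middle. Leave alone.
- hammer: Cobbler's hammer lying flat, 235 mm long; origin on the bench near the middle of its handle. Leave alone.
- cement_tin: Upright cement tin, 72 mm across, 90 high; origin under its centre. Leave alone.
- tack_jar: Small glass jar with black cap, 54 mm across, 62 high; origin under its centre. Leave alone.
- wax_tin: Flat round metal tin, 75 mm across, 24 high; origin under its centre. Leave alone.
- heel_block: D-shaped stacked heel block, 63 x 54 mm, 21 high; origin under its middle. Leave alone.
- tape_roll: Paper tape roll lying flat, 80 mm across, 30 high; origin under its centre. Leave alone.
- shoe_brush: Shoe brush, wooden back up, 150 x 46 mm, 48 high; origin under its centre. Leave alone.
Not all that is in view belongs to the job. Leave any pink look-alike of the last alone.

How it is judged:
By the outcome, as a careful person would: the job done as asked, in the order asked, and still so for the second after the job is handed in, with the robot touching nothing.
It also fails if it takes over 67 s, if anything falls off the work surface, if the arm or the gripper's body presses on something with over 40 N, if the wrist force passes 120 N, or if a joint passes its speed limit or range.

## Working session

There is one attempt and no reset: what is moved stays moved. The work goes in short steps, Python scripts to look and compute and a tool call to move; the robot and the scene stay as the last step left them, time stands still between calls to the robot, and variables do not carry over. Pictures are saved under pics/ and viewed, on a budget of 10 in all, crops included, one or two more only if the job needs it, and the job is handed in when it is done.

Besides the shell and the picture viewer there is one more tool, called after "Request:" by a JSON object that holds its "api" and its "payload", one argument or row to a line. carry_out: Moves the arm, as the interface text tells. Its arguments: {"type":"object","properties":{"motion":{"type":"string"},"newtons":{"type":"number"}},"required":["motion"]}

```bash
mkdir -p pics
cat > h.py <<'E'
import numpy as np, cv2
from cell import monitor, eyes, job_done
def snap(n,f):
    c=eyes.calibration(n); im=eyes.get_image(n); cv2.imwrite('pics/'+f,im[:,:,::-1]); return im,c
def ray(c,u,v,z):
    T=np.array(c['T']); d=T[:3,:3]@np.array([(u-c['cx'])/c['fx'],(v-c['cy'])/c['fy'],1.]); o=T[:3,3]
    return o+d*(z-o[2])/d[2]
def proj(c,p):
    T=np.array(c['T']); q=T[:3,:3].T@(np.asarray(p)-T[:3,3]); return c['fx']*q[0]/q[2]+c['cx'],c['fy']*q[1]/q[2]+c['cy']
E
python3 - <<'E'
from h import *
for n in('top','scene'):
    im,c=snap(n,n+'0.png'); print(n,{k:np.round(v,4).tolist() for k,v in c.items()})
s=monitor.state(); print(s)
E
```

```text
top {'fx': 351.7519, 'fy': 351.7519, 'cx': 256.7719, 'cy': 188.9209, 'T': [[0.0108, -0.9829, 0.1839, 0.3316], [-0.9996, -0.0155, -0.0241, 0.0184], [0.0266, -0.1835, -0.9827, 1.0579], [0.0, 0.0, 0.0, 1.0]]}
scene {'fx': 432.1502, 'fy': 432.1502, 'cx': 255.3083, 'cy': 199.6394, 'T': [[-0.766, 0.5324, -0.3603, 1.0093], [0.6428, 0.6328, -0.4317, 0.6081], [-0.0019, -0.5623, -0.8269, 1.1713], [0.0, 0.0, 0.0, 1.0]]}
{'t': 0.1, 'joints': array([68.8179221 , 26.89415547, -2.78222699, 87.86600751,  1.38060911,
       65.37491001, -4.71570304]), 'qvel': array([ 0.0363004 , -0.11010498, -0.07585089, -0.1591747 ,  0.0235559 ,
        0.04524878, -0.05679633]), 'joint_torque': array([-4.49358174e-05, -5.09172535e+01, -8.15155311e-02, -2.36830044e+01,
       -6.14794227e-02,  3.44736048e-02,  5.83837004e-05]), 'eef_pos': array([ 0.22543411, -0.6357    ,  0.23259338]), 'tcp_rot': array([-1.79898547e+02,  4.23122090e-03,  1.95256781e+01]), 'wrist_force': array([-0.540529  , -0.48117401,  0.82414403]), 'moment': array([ 0.01154723,  0.02391333, -0.00718022]), 'grip_width': 0.08699281055928082}
```

View pics/top0.png

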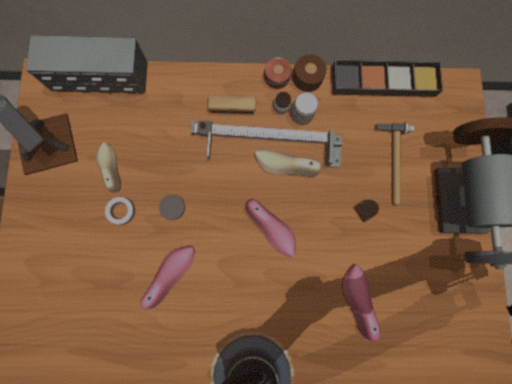

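View pics/scene0.png

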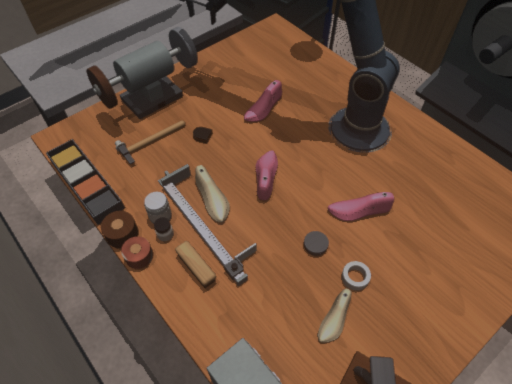

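Run:
```python
import cv2
im=cv2.imread('pics/top0.png')
cv2.imwrite('pics/c1.png',cv2.resize(im[90:190,185:350],None,fx=4.8,fy=4.8,interpolation=cv2.INTER_CUBIC))
```

```text
(no output)
```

View pics/c1.png

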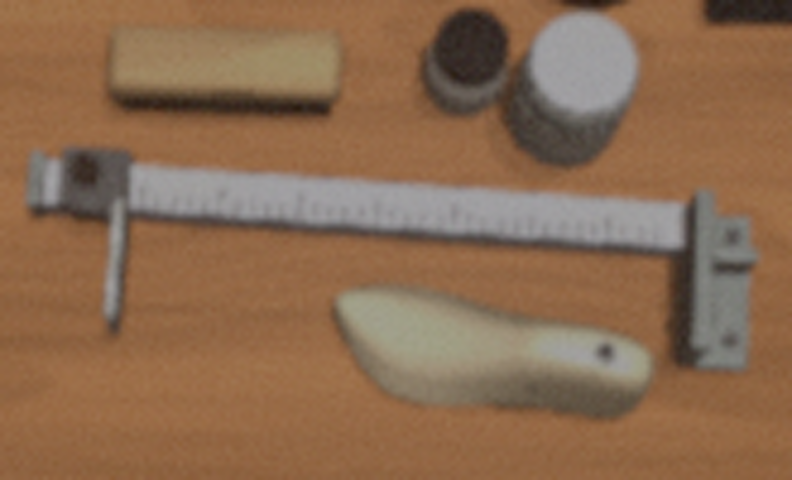

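```bash
cat >> h.py <<'E'
def rails(c,u,v,z): return ray(c,185+u/4.8,90+v/4.8,z)
E
python3 - <<'E'
from h import *
c=eyes.calibration('top')
for n,u,v,z in [('railL',130,216,.024),('railR',685,250,.024),('stop in',693,250,.052),('stop out',693,362,.052),('jaw tip top',113,325,.046),('jaw root',122,200,.046),('toe',335,296,.018),('heel',652,362,.05),('ball out',405,402,.015),('heelout',600,415,.02),('ball in',430,290,.015),('screw',85,168,.053),('tin top',583,65,.09),('jar',470,45,.062),('brush near',215,95,.048)]:
    print(n,np.round(rails(c,u,v,z),4))
E
```

```text
railL [0.6912 0.132  0.024 ]
railR [ 0.6755 -0.2243  0.024 ]
stop in [ 0.6662 -0.2228  0.052 ]
stop out [ 0.594  -0.2208  0.052 ]
jaw tip top [0.6128 0.1376 0.046 ]
jaw root [0.6939 0.1349 0.046 ]
toe [6.424e-01 2.000e-04 1.800e-02]
heel [ 0.5941 -0.1958  0.05  ]
ball out [ 0.5743 -0.0451  0.015 ]
heelout [ 0.5668 -0.1683  0.02  ]
ball in [ 0.6484 -0.0609  0.015 ]
screw [0.7119 0.1578 0.053 ]
tin top [ 0.7708 -0.149   0.09  ]
jar [ 0.7953 -0.0824  0.062 ]
brush near [0.7642 0.0783 0.048 ]
```

```bash
cat >> h.py <<'E'
from scipy.spatial.transform import Rotation as Ro
GO=np.array([.676,-.223]); YAW=-2.5
def gx(): a=np.radians(90+YAW); return np.array([np.cos(a),np.sin(a)]),np.array([-np.sin(a),np.cos(a)])
def g2w(x,y): X,Y=gx(); return GO+x*X+y*Y
def w2g(p): X,Y=gx(); d=np.asarray(p)[:2]-GO; return np.array([d@X,d@Y])
def rel(pos,yaw=None):
    s=monitor.state(); R0=Ro.from_euler('xyz',s['tcp_rot'],degrees=True)
    R1=Ro.from_euler('xyz',[180,0,YAW if yaw is None else yaw],degrees=True)
    print('from',np.round(s['eef_pos'],4),'tcp g',np.round(w2g(s['eef_pos']),4),'F',np.round(s['wrist_force'],2),'t',round(s['t'],2))
    print('shift',np.round(R0.inv().apply(np.asarray(pos)-s['eef_pos']),4),'rot',np.round((R0.inv()*R1).as_rotvec(degrees=True),2))
E
python3 -c "
from h import *
rel([.55,-.1,.25])"
```

```text
from [ 0.2254 -0.6357  0.2326] tcp g [-0.432   0.4321] F [-0.54 -0.48  0.82] t 0.1
shift [ 0.4849 -0.3964 -0.0167] rot [-1.000e-01  2.000e-02  2.203e+01]
```

Request:
{"api": "carry_out", "payload": {
  "motion": "0.02 -0.016 0 0 0 2 0; 0.05 -0.04 0 0 0 4 0; 0.08 -0.065 0 0 0 6 0; 0.11 -0.09 0 0 0 8 0; 0.14 -0.114 0 0 0 10 0; 0.17 -0.139 0 0 0 12 0; 0.2 -0.163 0 0 0 14 0; 0.23 -0.188 0 0 0 16 0; 0.26 -0.212 -0.017 0 0 18 0; 0.29 -0.237 -0.017 0 0 20 0; 0.315 -0.257 -0.017 0 0 22 0; 0.33 -0.27 -0.017 0 0 22 0",
  "newtons": 20
}}

```text
t: 1.1
eef_pos: [0.4482, -0.2668, 0.2502]
tcp_rot: [-179.8, -0.0, -2.2]
wrist_force: [0.0, -0.5, 0.3]
grip_width: 0.015
```

```bash
python3 -c "
from h import *
rel([.55,-.1,.25])"
```

```text
from [ 0.4482 -0.2668  0.2502] tcp g [-0.0536  0.2256] F [ 0.04 -0.53  0.35] t 1.1
shift [ 0.0952 -0.1706  0.0007] rot [-0.16 -0.01  0.26]
```

Request:
{"api": "carry_out", "payload": {
  "motion": "0.015 -0.025 0 0 0 0 0; 0.032 -0.055 0 0 0 0 0; 0.048 -0.085 0 0 0 0 0; 0.065 -0.115 0 0 0 0 0; 0.08 -0.145 0 0 0 0 0; 0.093 -0.165 0 0 0 0 0; 0.095 -0.17 0 0 0 0 0; 0.095 -0.17 0 0 0 0 0; 0.095 -0.17 0 0 0 0 0"
}}

```text
t: 1.85
eef_pos: [0.5491, -0.1015, 0.2502]
tcp_rot: [-179.9, 0.1, -2.3]
wrist_force: [-0.2, -0.3, -0.0]
grip_width: 0.0006
```

```bash
python3 -c "
from h import *
im,c=snap('wrist','w1.png'); print({k:np.round(v,4).tolist() for k,v in c.items()})
import pickle; pickle.dump(c,open('w1.pkl','wb'));rel([.55,-.1,.25])"
```

```text
{'fx': 315.4712, 'fy': 315.4712, 'cx': 255.2946, 'cy': 193.0696, 'T': [[-0.0391, -0.9666, -0.2531, 0.6184], [-0.9992, 0.0375, 0.0109, -0.1038], [-0.001, 0.2534, -0.9674, 0.4004], [0.0, 0.0, 0.0, 1.0]]}
from [ 0.5489 -0.1024  0.2504] tcp g [0.115  0.1322] F [-0.52 -0.26  0.11] t 1.9
shift [ 0.001  -0.0024  0.0004] rot [-0.1   0.06  0.13]
```

View pics/w1.png

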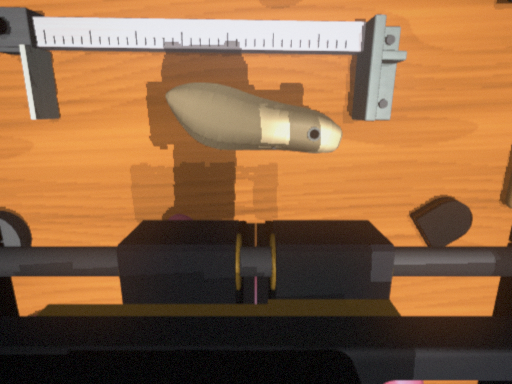

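Run:
```python
from h import *
import pickle; c=pickle.load(open('w1.pkl','rb'))
for n,u,v,z in [('railL',38,49,.024),('railR',362,53,.024),('corner',362,53,.024),('stop out bot',353,119,0),('stop out top',370,119,.052),('jaw tip bot front',58,118,.003),('toe',166,97,.015),('heel',341,134,.04),('ball out',212,148,.012),('heelout',318,153,.02),('hole',314,134,.077)]:
    p=ray(c,u,v,z); print(n,np.round(p,4),'g',np.round(w2g(p),4))
```

```text
railL [0.6932 0.1334 0.024 ] g [ 0.3568 -0.0017]
railR [ 0.6751 -0.2236  0.024 ] g [-0.0006  0.0009]
corner [ 0.6751 -0.2236  0.024 ] g [-0.0006  0.0009]
stop out bot [ 0.6035 -0.2236  0.    ] g [-0.0038  0.0724]
stop out top [ 0.6047 -0.2263  0.052 ] g [-0.0064  0.0711]
jaw tip bot front [0.6189 0.1388 0.003 ] g [0.3589 0.0728]
toe [6.377e-01 4.000e-04 1.500e-02] g [0.2215 0.048 ]
heel [ 0.589  -0.1988  0.04  ] g [0.0204 0.088 ]
ball out [ 0.5759 -0.0486  0.012 ] g [0.1699 0.1076]
heelout [ 0.5658 -0.177   0.02  ] g [0.0411 0.1121]
hole [ 0.5931 -0.1618  0.077 ] g [0.0575 0.0855]
```

```bash
sed -i 's/^GO=.*/GO=np.array([.675,-.2245]); YAW=-2.8/' h.py
python3 - <<'E'
from h import *
c=eyes.calibration('top')
for n,u,v,z in [('pinktoe',250,202,.02),('pinkheel top',292,243,.07),('pink mid R',280,215,.04),('pinkR',296,245,.05),('block',368,205,.02)]:
    p=ray(c,u,v,z); print(n,np.round(p,4),'g',np.round(w2g(p),4))
im=cv2.imread('pics/top0.png')[:,:,::-1].astype(int)
for p in g2w(.066,.14),: rel([*p,.10]); rel([*p,.022])
E
```

```text
pinktoe [0.4858 0.0126 0.02  ] g [0.2276 0.2006]
pinkheel top [ 0.3647 -0.1057  0.07  ] g [0.1035 0.3157]
pink mid R [ 0.4459 -0.0751  0.04  ] g [0.1381 0.2361]
pinkR [ 0.3599 -0.1196  0.05  ] g [0.0894 0.3198]
block [ 0.4819 -0.3417  0.02  ] g [-0.1265  0.1871]
from [ 0.5489 -0.1024  0.2504] tcp g [0.1158 0.1319] F [-0.52 -0.26  0.11] t 1.9
shift [-0.0084  0.05    0.1503] rot [-0.1   0.06  0.43]
from [ 0.5489 -0.1024  0.2504] tcp g [0.1158 0.1319] F [-0.52 -0.26  0.11] t 1.9
shift [-0.0083  0.0502  0.2283] rot [-0.1   0.06  0.43]
```

Request:
{"api": "carry_out", "payload": {
  "motion": "-0.002 0.015 0.02 0 0 0.4 0; -0.006 0.035 0.05 0 0 0.4 0; -0.008 0.05 0.08 0 0 0.4 0; -0.008 0.05 0.115 0 0 0.4 0; -0.008 0.05 0.15 0 0 0.4 0; -0.008 0.05 0.18 0 0 0.4 0; -0.008 0.05 0.205 0 0 0.4 0; -0.008 0.05 0.22 0 0 0.4 0; -0.008 0.05 0.228 0 0 0.4 0; -0.008 0.05 0.228 0 0 0.4 0; -0.008 0.05 0.228 0 0 0.4 0"
}}

```text
t: 2.82
eef_pos: [0.5386, -0.1528, 0.0227]
tcp_rot: [-179.9, 0.0, -2.9]
wrist_force: [-0.4, 0.3, 0.2]
grip_width: 0.0005
```

Request:
{"api": "carry_out", "payload": {
  "motion": "0.005 0 0 0 0 0 0; 0.01 0 0 0 0 0 0; 0.014 0 0 0 0 0 0; 0.018 0 0 0 0 0 0; 0.022 0 0 0 0 0 0; 0.026 0 0 0 0 0 0; 0.03 0 0 0 0 0 0; 0.034 0 0 0 0 0 0; 0.038 0 0 0 0 0 0; 0.042 0 0 0 0 0 0; 0.045 0 0 0 0 0 0; 0.045 0 0 0 0 0 0"
}}

```text
t: 3.82
eef_pos: [0.5847, -0.1548, 0.0227]
tcp_rot: [-179.9, -0.0, -2.9]
wrist_force: [0.5, 0.3, -0.6]
grip_width: 0.0007
```

```bash
python3 -c "
from h import *
im,c=snap('wrist','w2.png'); 
import pickle; pickle.dump(c,open('w2.pkl','wb'));rel([.55,-.1,.022])
im,c=snap('top','t2.png');cv2.imwrite('pics/t2c.png',cv2.resize(im[90:190,185:350,::-1],None,fx=4.8,fy=4.8,interpolation=2))"
```

```text
from [ 0.5845 -0.1546  0.0227] tcp g [0.0654 0.0938] F [ 0.41 -0.17 -0.55] t 3.87
shift [-0.0372 -0.0528  0.0008] rot [-0.1  -0.04 -0.05]
```

View pics/w2.png

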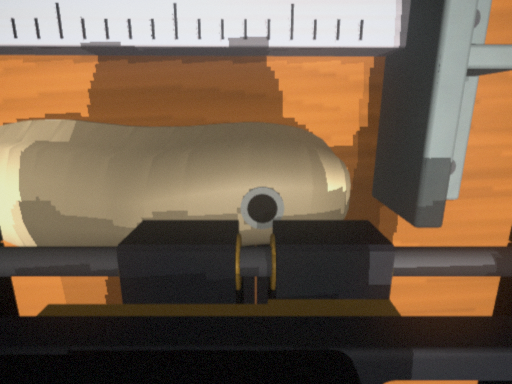

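Run:
```python
from h import *
import pickle; c=pickle.load(open('w2.pkl','rb'))
for n,u,v,z in [('railL',60,52,.024),('railR',380,52,.024),('corner',400,50,.024),('ball',50,120,.012),('heelside',265,123,.018),('heel',350,185,.02)]:
    p=ray(c,u,v,z); print(n,np.round(p,4),'g',np.round(w2g(p),4))
```

```text
railL [ 0.6828 -0.0736  0.024 ] g [ 0.1511 -0.0004]
railR [ 0.6759 -0.2133  0.024 ] g [ 0.0113 -0.0004]
corner [ 0.6763 -0.2219  0.024 ] g [ 0.0026 -0.0012]
ball [ 0.6544 -0.0554  0.012 ] g [0.1678 0.0289]
heelside [ 0.6479 -0.162   0.018 ] g [0.0611 0.0301]
heel [ 0.6158 -0.2029  0.02  ] g [0.0187 0.0602]
```

Request:
{"api": "carry_out", "payload": {
  "motion": "-0.01 0 0 0 0 0 0; -0.025 0 0 0 0 0 0; -0.036 -0.005 0 0 0 0 0; -0.036 -0.025 0 0 0 0 0; -0.036 -0.042 0 0 0 0 0; -0.036 -0.048 0 0 0 0 0; -0.03 -0.048 0 0 0 0 0; -0.02 -0.048 0 0 0 0 0; -0.012 -0.048 0 0 0 0 0; -0.006 -0.048 0 0 0 0 0; -0.002 -0.048 0 0 0 0 0; 0.002 -0.048 0 0 0 0 0"
}}

```text
t: 4.92
eef_pos: [0.5881, -0.1074, 0.0224]
tcp_rot: [-179.9, 0.1, -2.9]
wrist_force: [-3.3, -1.4, 2.0]
grip_width: 0.0006
```

Request:
{"api": "carry_out", "payload": {
  "motion": "0.002 0 0 0 0 0 0; 0.004 0 0 0 0 0 0; 0.006 0 0 0 0 0 0; 0.008 0 0 0 0 0 0; 0.009 0 0 0 0 0 0; 0.01 0 0 0 0 0 0; 0.01 0 0 0 0 0 0"
}}

```text
t: 5.5
eef_pos: [0.5985, -0.1079, 0.0223]
tcp_rot: [-179.9, 0.1, -2.9]
wrist_force: [-0.6, 0.7, -0.6]
grip_width: 0.0002
```

```bash
python3 -c "
from h import *
im,c=snap('wrist','w3.png'); 
import pickle; pickle.dump(c,open('w3.pkl','wb'));rel([.55,-.1,.022])"
```

```text
from [ 0.5985 -0.1079  0.0223] tcp g [0.1127 0.0821] F [-1.04 -0.82 -0.39] t 5.55
shift [-0.0488 -0.0055  0.0004] rot [-0.09  0.07 -0.11]
```

View pics/w3.png

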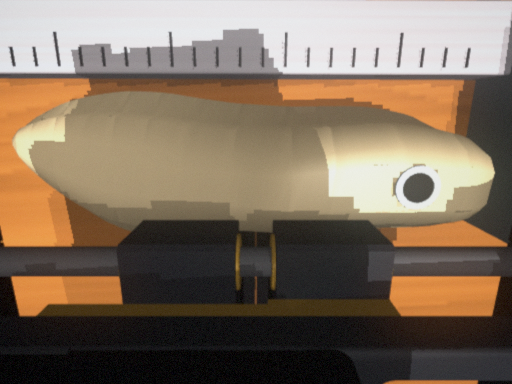

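Run:
```python
from h import *
import pickle; c=pickle.load(open('w3.pkl','rb'))
for n,u,v,z in [('rail',200,77,.024),('toe',14,142,.015),('ball',140,92,.012),('heelside',355,108,.018),('heel',492,175,.02)]:
    p=ray(c,u,v,z); print(n,np.round(p,4),'g',np.round(w2g(p),4))
```

```text
rail [ 0.6833 -0.087   0.024 ] g [ 0.1378 -0.0015]
toe [0.6586 0.0093 0.015 ] g [0.2327 0.0278]
ball [ 0.6791 -0.0553  0.012 ] g [0.1692 0.0041]
heelside [ 0.6665 -0.1579  0.018 ] g [0.0661 0.0118]
heel [ 0.6312 -0.2255  0.02  ] g [-0.0031  0.0437]
```

Request:
{"api": "carry_out", "payload": {
  "motion": "-0.01 0 0 0 0 0 0; -0.014 0.008 0 0 0 0 0; -0.014 0.02 0 0 0 0 0; -0.014 0.03 0 0 0 0 0; -0.01 0.034 0 0 0 0 0; -0.005 0.034 0 0 0 0 0; -0.001 0.034 0 0 0 0 0; 0.003 0.034 0 0 0 0 0; 0.006 0.034 0 0 0 0 0; 0.009 0.034 0 0 0 0 0; 0.011 0.034 0 0 0 0 0; 0.012 0.034 0 0 0 0 0"
}}

```text
t: 6.55
eef_pos: [0.6086, -0.1424, 0.0221]
tcp_rot: [-179.9, 0.1, -2.9]
wrist_force: [-2.3, -1.6, -0.5]
grip_width: 0.0003
```

```bash
python3 -c "
from h import *
im,c=snap('wrist','w4.png'); 
import pickle; pickle.dump(c,open('w4.pkl','wb'));rel([.55,-.1,.022])"
```

```text
from [ 0.6088 -0.1424  0.0221] tcp g [0.0788 0.0701] F [-1.01 -0.26  1.09] t 6.6
shift [-0.0609 -0.0394  0.0003] rot [-0.08  0.08 -0.09]
```

View pics/w4.png

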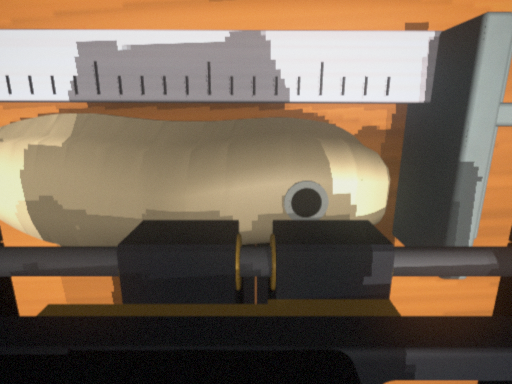

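Request:
{"api": "carry_out", "payload": {
  "motion": "-0.015 0 0 0 0 0 0; -0.04 0 -0.01 0 0 0 0; -0.065 -0.01 -0.02 0 0 0 0; -0.075 -0.035 -0.02 0 0 0 0; -0.075 -0.065 -0.02 0 0 0 0; -0.075 -0.1 -0.02 0 0 0 0; -0.075 -0.135 -0.02 0 0 0 0; -0.07 -0.17 -0.02 0 0 0 0; -0.05 -0.195 -0.01 0 0 0 0; -0.02 -0.2 0 0 0 0 0; 0.01 -0.2 0 0 0 0 0; 0.03 -0.2 0 0 0 0 0"
}}

```text
t: 7.6
eef_pos: [0.6517, 0.0576, 0.0221]
tcp_rot: [-179.8, -0.1, -2.8]
wrist_force: [0.3, -0.1, -0.4]
grip_width: 0.0005
```

Request:
{"api": "carry_out", "payload": {
  "motion": "0.007 0 0 0 0 0 0; 0.008 0.006 0 0 0 0 0; 0.008 0.014 0 0 0 0 0; 0.008 0.02 0 0 0 0 0; 0.008 0.026 0 0 0 0 0; 0.008 0.031 0 0 0 0 0; 0.008 0.035 0 0 0 0 0; 0.008 0.039 0 0 0 0 0; 0.008 0.041 0 0 0 0 0"
}}

```text
t: 8.35
eef_pos: [0.6577, 0.0161, 0.0223]
tcp_rot: [-179.8, -0.1, -2.8]
wrist_force: [0.5, 1.9, 0.2]
grip_width: 0.0006
```

```bash
python3 -c "
from h import *
im,c=snap('wrist','w5.png'); 
import pickle; pickle.dump(c,open('w5.pkl','wb'));rel([.55,-.1,.022])"
```

```text
from [0.6577 0.0161 0.0222] tcp g [0.2394 0.029 ] F [-0.17  0.33  0.13] t 8.4
shift [-0.1019  0.1212 -0.0003] rot [-0.19 -0.09  0.  ]
```

View pics/w5.png

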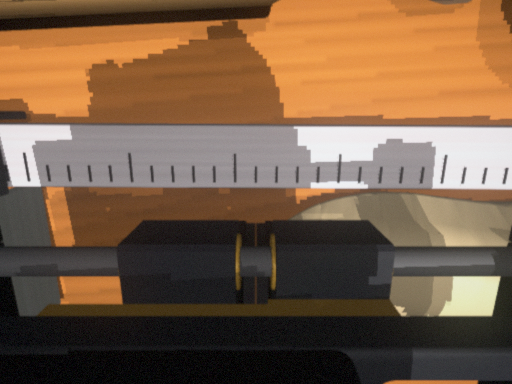

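Request:
{"api": "carry_out", "payload": {
  "motion": "0 0.003 0 0 0 0 0; 0 0.006 0 0 0 0 0; 0 0.009 0 0 0 0 0; 0 0.011 0 0 0 0 0; 0 0.013 0 0 0 0 0; 0 0.015 0 0 0 0 0; 0 0.015 0 0 0 0 0"
}}

```text
t: 8.98
eef_pos: [0.6571, 0.0005, 0.0222]
tcp_rot: [-179.8, -0.1, -2.8]
wrist_force: [0.2, 0.4, 0.3]
grip_width: 0.0005
```

```bash
python3 -c "
from h import *
rel([.55,-.1,.022])
im,c=snap('top','t3.png');cv2.imwrite('pics/t3c.png',cv2.resize(im[90:190,185:350,::-1],None,fx=4.8,fy=4.8,interpolation=2))"
```

```text
from [6.571e-01 5.000e-04 2.220e-02] tcp g [0.2239 0.0289] F [0.21 0.41 0.27] t 8.98
shift [-0.102   0.1057 -0.0003] rot [-0.17 -0.1  -0.03]
```

Request:
{"api": "carry_out", "payload": {
  "motion": "0 0.001 0 0 0 0 0; 0 0.002 0 0 0 0 0; 0 0.003 0 0 0 0 0; 0 0.003 0 0 0 0 0"
}}

```text
t: 9.37
eef_pos: [0.6569, -0.0026, 0.0222]
tcp_rot: [-179.8, -0.1, -2.8]
wrist_force: [0.6, 0.9, -0.1]
grip_width: 0.0005
```

Request:
{"api": "carry_out", "payload": {
  "motion": "0 0.001 0 0 0 0 0; 0 0.002 0 0 0 0 0; 0 0.002 0 0 0 0 0"
}}

```text
t: 9.62
eef_pos: [0.6568, -0.0049, 0.0222]
tcp_rot: [-179.9, -0.1, -2.8]
wrist_force: [0.1, 1.2, -0.1]
grip_width: 0.0005
```

Request:
{"api": "carry_out", "payload": {
  "motion": "0 0.001 0 0 0 0 0; 0 0.002 0 0 0 0 0; 0 0.002 0 0 0 0 0"
}}

```text
t: 9.87
eef_pos: [0.6567, -0.0073, 0.0222]
tcp_rot: [-179.9, -0.1, -2.9]
wrist_force: [-0.1, 1.2, 1.2]
grip_width: 0.0002
```

Request:
{"api": "carry_out", "payload": {
  "motion": "0 0.001 0 0 0 0 0; 0 0.002 0 0 0 0 0; 0 0.002 0 0 0 0 0"
}}

```text
t: 10.12
eef_pos: [0.6566, -0.0095, 0.0222]
tcp_rot: [-179.9, -0.1, -2.9]
wrist_force: [-0.3, 1.9, 0.2]
grip_width: 0.0006
```

Request:
{"api": "carry_out", "payload": {
  "motion": "0 0.001 0 0 0 0 0; 0 0.002 0 0 0 0 0; 0 0.002 0 0 0 0 0"
}}

```text
t: 10.37
eef_pos: [0.6566, -0.0096, 0.0222]
tcp_rot: [-179.7, -0.1, -2.8]
wrist_force: [-0.1, 4.6, -0.7]
grip_width: 0.0007
```

Request:
{"api": "carry_out", "payload": {
  "motion": "0 -0.008 0 0 0 0 0; 0 -0.016 0 0 0 0 0; 0 -0.016 -0.03 0 0 0 0; 0 -0.016 -0.065 0 0 0 0; -0.02 0 -0.1 0 0 0 0; -0.045 0.03 -0.12 0 0 0 0; -0.07 0.06 -0.13 0 0 0 0; -0.085 0.09 -0.13 0 0 0 0; -0.085 0.11 -0.13 0 0 0 0; -0.085 0.11 -0.13 0 0 0 0; -0.085 0.11 -0.13 0 0 0 0"
}}

```text
t: 11.28
eef_pos: [0.5656, -0.1177, 0.1518]
tcp_rot: [-179.8, -0.1, -3.0]
wrist_force: [0.4, -0.3, -0.4]
grip_width: 0.0007
```

```bash
python3 -c "
from h import *
im,c=snap('wrist','w6.png'); cv2.imwrite('pics/w6c.png',cv2.resize(im[:230,:,::-1],None,fx=1.55,fy=1.55,interpolation=2))
import pickle; pickle.dump(c,open('w6.pkl','wb'));rel([.55,-.1,.022])"
```

```text
from [ 0.5661 -0.1158  0.1517] tcp g [0.1033 0.1141] F [ 1.22  0.41 -0.07] t 11.33
shift [-0.0171 -0.0144  0.1297] rot [-0.26 -0.12 -0.05]
```

View pics/w6c.png

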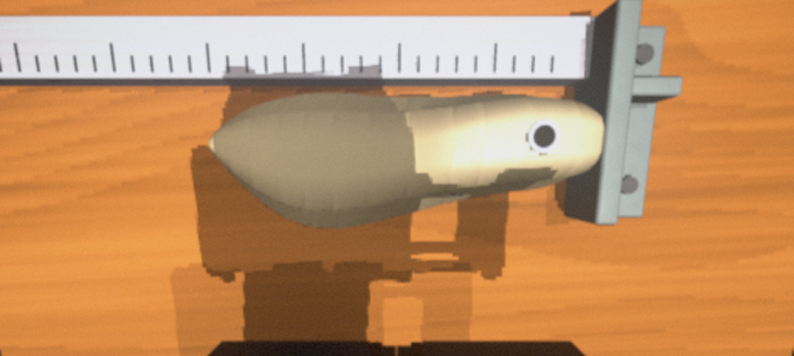

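Request:
{"api": "carry_out", "payload": {
  "motion": "0.004 0.01 0.03 0 0 0 0; 0.004 0.01 0.065 0 0 0 0; 0.004 0.01 0.095 0 0 0 0; 0.004 0.01 0.12 0 0 0 0; 0.004 0.01 0.129 0 0 0 0; 0.008 0.01 0.129 0 0 0 0; 0.014 0.01 0.129 0 0 0 0; 0.02 0.01 0.129 0 0 0 0; 0.025 0.01 0.129 0 0 0 0; 0.029 0.01 0.129 0 0 0 0; 0.031 0.011 0.129 0 0 0 0; 0.032 0.012 0.129 0 0 0 0"
}}

```text
t: 12.33
eef_pos: [0.5985, -0.1289, 0.0234]
tcp_rot: [-179.7, -0.2, -2.8]
wrist_force: [0.4, 0.8, 0.8]
grip_width: 0.0006
```

Request:
{"api": "carry_out", "payload": {
  "motion": "0.001 0.0005 0 0 0 0 0; 0.002 0.001 0 0 0 0 0; 0.002 0.001 0 0 0 0 0"
}}

```text
t: 12.58
eef_pos: [0.5997, -0.1302, 0.0233]
tcp_rot: [-179.8, -0.1, -2.9]
wrist_force: [-3.2, -0.2, 1.3]
grip_width: 0.0009
```

Request:
{"api": "carry_out", "payload": {
  "motion": "0.001 0.0005 0 0 0 0 0; 0.002 0.001 0 0 0 0 0; 0.002 0.001 0 0 0 0 0"
}}

```text
t: 12.83
eef_pos: [0.6013, -0.1312, 0.023]
tcp_rot: [-179.7, -0.1, -2.9]
wrist_force: [-1.4, 0.6, -0.4]
grip_width: 0.0004
```

Request:
{"api": "carry_out", "payload": {
  "motion": "0.001 0.0005 0 0 0 0 0; 0.002 0.001 0 0 0 0 0; 0.002 0.001 0 0 0 0 0"
}}

```text
t: 13.08
eef_pos: [0.6035, -0.1324, 0.0229]
tcp_rot: [-179.7, -0.1, -2.9]
wrist_force: [-2.2, 0.7, 0.3]
grip_width: 0.0004
```

Request:
{"api": "carry_out", "payload": {
  "motion": "0.001 0 0 0 0 0 0; 0.002 0.0005 0 0 0 0 0; 0.002 0.0005 0 0 0 0 0"
}}

```text
t: 13.33
eef_pos: [0.6044, -0.1326, 0.0227]
tcp_rot: [-179.7, 0.1, -2.8]
wrist_force: [-5.1, 1.7, 1.5]
grip_width: 0.0004
```

Request:
{"api": "carry_out", "payload": {
  "motion": "0.001 0 0 0 0 0 0; 0.002 0.0005 0 0 0 0 0; 0.002 0.0005 0 0 0 0 0"
}}

```text
t: 13.58
eef_pos: [0.6046, -0.1328, 0.0224]
tcp_rot: [-179.7, 0.3, -2.8]
wrist_force: [-5.9, 2.2, 4.3]
grip_width: 0.0006
```

Request:
{"api": "carry_out", "payload": {
  "motion": "-0.01 0 0 0 0 0 0; -0.03 0 0 0 0 0 0; -0.05 -0.015 -0.01 0 0 0 0; -0.06 -0.045 -0.01 0 0 0 0; -0.06 -0.08 -0.01 0 0 0 0; -0.055 -0.115 -0.01 0 0 0 0; -0.04 -0.145 0 0 0 0 0; -0.015 -0.158 0 0 0 0 0; 0.015 -0.158 0 0 0 0 0; 0.035 -0.157 0 0 0 0 0; 0.046 -0.155 0 0 0 0 0; 0.046 -0.15 0 0 0 0 0"
}}

```text
t: 14.58
eef_pos: [0.6625, 0.0152, 0.0236]
tcp_rot: [-179.6, -0.1, -2.8]
wrist_force: [0.3, -0.0, 0.7]
grip_width: 0.0
```

```bash
python3 -c "
from h import *
rel([*g2w(.216,.029),.022])"
```

```text
from [0.6625 0.0152 0.0236] tcp g [0.2388 0.0242] F [ 0.33 -0.02  0.75] t 14.58
shift [-0.0048  0.0228  0.0014] rot [-0.37 -0.05 -0.02]
```

Request:
{"api": "carry_out", "payload": {
  "motion": "-0.004 0.003 0.001 0 0 0 0; -0.004 0.008 0.001 0 0 0 0; -0.004 0.013 0.001 0 0 0 0; -0.004 0.017 0.001 0 0 0 0; -0.004 0.02 0.001 0 0 0 0; -0.004 0.022 0.001 0 0 0 0; -0.004 0.022 0.001 0 0 0 0"
}}

```text
t: 15.17
eef_pos: [0.6573, -0.0074, 0.0226]
tcp_rot: [-179.7, -0.1, -2.9]
wrist_force: [-0.6, 0.5, -0.1]
grip_width: 0.0008
```

Request:
{"api": "carry_out", "payload": {
  "motion": "0 0.001 0 0 0 0 0; 0 0.002 0 0 0 0 0; 0 0.002 0 0 0 0 0"
}}

```text
t: 15.42
eef_pos: [0.6572, -0.0094, 0.0226]
tcp_rot: [-179.6, -0.1, -2.9]
wrist_force: [-0.5, 0.4, 0.0]
grip_width: 0.0005
```

Request:
{"api": "carry_out", "payload": {
  "motion": "0 0.001 0 0 0 0 0; 0 0.002 0 0 0 0 0; 0 0.002 0 0 0 0 0"
}}

```text
t: 15.67
eef_pos: [0.6572, -0.0097, 0.0226]
tcp_rot: [-179.5, -0.1, -2.8]
wrist_force: [-0.2, 3.6, -0.5]
grip_width: 0.0005
```

Request:
{"api": "carry_out", "payload": {
  "motion": "0 -0.008 0 0 0 0 0; 0 -0.016 0 0 0 0 0; 0 -0.016 -0.03 0 0 0 0; 0 -0.016 -0.065 0 0 0 0; -0.01 0 -0.09 0 0 0 0; -0.02 0.03 -0.1 0 0 0 0; -0.04 0.06 -0.1 0 0 0 0; -0.05 0.09 -0.1 0 0 0 0; -0.05 0.11 -0.1 0 0 0 0; -0.05 0.11 -0.1 0 0 0 0; -0.05 0.11 -0.1 0 0 0 0"
}}

```text
t: 16.58
eef_pos: [0.6015, -0.1193, 0.1218]
tcp_rot: [-179.6, -0.1, -3.0]
wrist_force: [0.2, 0.0, -0.8]
grip_width: 0.0006
```

```bash
python3 -c "
from h import *
im,c=snap('wrist','w7.png'); cv2.imwrite('pics/w7c.png',cv2.resize(im[:230,:,::-1],None,fx=1.55,fy=1.55,interpolation=2))
import pickle; pickle.dump(c,open('w7.pkl','wb'));rel([.55,-.1,.022])"
```

```text
from [ 0.6019 -0.1173  0.1218] tcp g [0.1035 0.0782] F [-0.38  0.48  0.41] t 16.63
shift [-0.0528 -0.0139  0.0998] rot [-0.48 -0.09 -0.  ]
```

View pics/w7c.png

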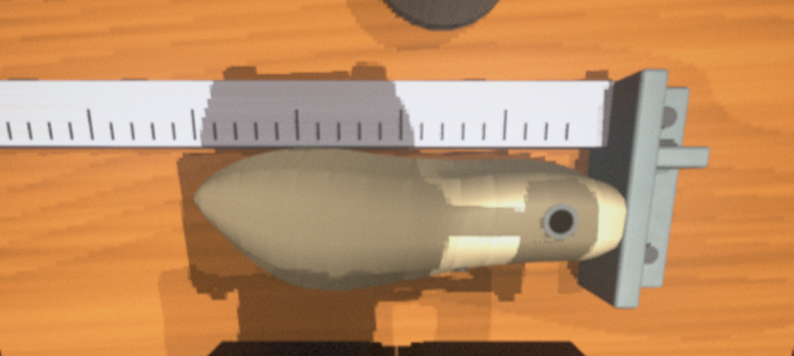

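Run:
```python
from h import *
import pickle; c=pickle.load(open('w7.pkl','rb'))
print('cam g',w2g(c['T'][:2,3] if hasattr(c['T'],'shape') else np.array(c['T'])[:2,3]),c['T'][2][3])
for n,u,v,z in [('rail',200,147,.024),('railR',590,147,.024),('ball',320,150,.012),('heelside',480,157,.018),('heelside2',505,161,.018),('toe',193,197,.015),('hole',562,221,.077)]:
    p=ray(c,u/1.55,v/1.55,z); print(n,np.round(p,4),'g',np.round(w2g(p),4))
im=cv2.imread('pics/w7c.png'); cv2.imwrite('pics/w7d.png',cv2.resize(im[130:190,260:640],None,fx=2.1,fy=4))
```

```text
cam g [0.1009809 0.0096586] 0.2720797086685632
rail [ 0.6872 -0.0272  0.024 ] g [ 0.1976 -0.0026]
railR [ 0.6775 -0.2161  0.024 ] g [ 0.0085 -0.0021]
ball [ 0.6835 -0.0836  0.012 ] g [ 0.1412 -0.0016]
heelside [ 0.6757 -0.1639  0.018 ] g [0.0605 0.0022]
heelside2 [ 0.6732 -0.1764  0.018 ] g [0.048  0.0042]
toe [ 0.6635 -0.0164  0.015 ] g [0.2073 0.0216]
hole [ 0.6485 -0.1866  0.077 ] g [0.0366 0.0283]
```

View pics/w7d.png

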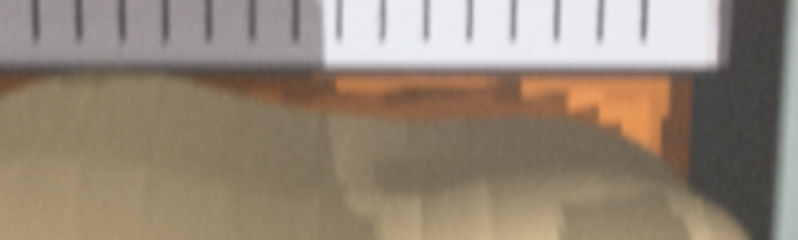

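Request:
{"api": "carry_out", "payload": {
  "motion": "-0.014 0.03 0 0 0 0 0; -0.014 0.05 0.02 0 0 0 0; -0.014 0.05 0.05 0 0 0 0; -0.014 0.05 0.08 0 0 0 0; -0.014 0.05 0.097 0 0 0 0; -0.014 0.05 0.099 0 0 0 0; -0.008 0.05 0.099 0 0 0 0; -0.002 0.05 0.099 0 0 0 0; 0.002 0.05 0.099 0 0 0 0; 0.005 0.05 0.099 0 0 0 0; 0.007 0.05 0.099 0 0 0 0; 0.007 0.05 0.099 0 0 0 0"
}}

```text
t: 17.63
eef_pos: [0.6077, -0.1669, 0.0232]
tcp_rot: [-179.5, -0.2, -2.8]
wrist_force: [-0.7, 0.0, 0.8]
grip_width: 0.0006
```

Request:
{"api": "carry_out", "payload": {
  "motion": "0.001 0 0 0 0 0 0; 0.002 0 0 0 0 0 0; 0.002 0 0 0 0 0 0"
}}

```text
t: 17.88
eef_pos: [0.6091, -0.167, 0.0233]
tcp_rot: [-179.5, -0.1, -2.8]
wrist_force: [-1.4, -0.1, 0.3]
grip_width: 0.0006
```

Request:
{"api": "carry_out", "payload": {
  "motion": "0.001 0 0 0 0 0 0; 0.002 0 0 0 0 0 0; 0.002 0 0 0 0 0 0"
}}

```text
t: 18.13
eef_pos: [0.6102, -0.1674, 0.0231]
tcp_rot: [-179.6, -0.0, -2.8]
wrist_force: [-2.8, -0.2, 2.0]
grip_width: 0.0008
```

Request:
{"api": "carry_out", "payload": {
  "motion": "0.001 0 0 0 0 0 0; 0.002 0 0 0 0 0 0; 0.002 0 0 0 0 0 0"
}}

```text
t: 18.38
eef_pos: [0.6121, -0.1681, 0.0231]
tcp_rot: [-179.6, 0.0, -2.8]
wrist_force: [-3.2, -0.5, 2.4]
grip_width: -0.0001
```

Request:
{"api": "carry_out", "payload": {
  "motion": "0.001 0 0 0 0 0 0; 0.002 0 0 0 0 0 0; 0.002 0 0 0 0 0 0"
}}

```text
t: 18.63
eef_pos: [0.6136, -0.1687, 0.023]
tcp_rot: [-179.6, 0.1, -2.9]
wrist_force: [-5.7, -1.3, 3.0]
grip_width: 0.0003
```

Request:
{"api": "carry_out", "payload": {
  "motion": "0.001 0 0 0 0 0 0; 0.002 0 0 0 0 0 0; 0.002 0 0 0 0 0 0"
}}

```text
t: 18.88
eef_pos: [0.6139, -0.1689, 0.0228]
tcp_rot: [-179.6, 0.3, -2.9]
wrist_force: [-7.2, -0.2, 5.5]
grip_width: 0.0008
```

Request:
{"api": "carry_out", "payload": {
  "motion": "0.001 0 0 0 0 0 0; 0.002 0 0 0 0 0 0; 0.002 0 0 0 0 0 0"
}}

```text
t: 19.13
eef_pos: [0.6139, -0.169, 0.0226]
tcp_rot: [-179.6, 0.6, -2.9]
wrist_force: [-8.4, -0.2, 6.3]
grip_width: 0.0004
```

Request:
{"api": "carry_out", "payload": {
  "motion": "-0.01 0 0 0 0 0 0; -0.035 0 0 0 0 0 0; -0.06 -0.02 -0.01 0 0 0 0; -0.075 -0.05 -0.01 0 0 0 0; -0.075 -0.085 -0.01 0 0 0 0; -0.07 -0.12 -0.01 0 0 0 0; -0.055 -0.155 0 0 0 0 0; -0.035 -0.185 0 0 0 0 0; -0.005 -0.19 0 0 0 0 0; 0.02 -0.19 0 0 0 0 0; 0.033 -0.19 0 0 0 0 0; 0.033 -0.185 0 0 0 0 0"
}}

```text
t: 20.13
eef_pos: [0.6612, 0.0166, 0.0239]
tcp_rot: [-179.5, 0.2, -2.8]
wrist_force: [0.3, 0.5, 0.2]
grip_width: 0.0003
```

```bash
python3 -c "
from h import *
rel([*g2w(.216,.029),.022])"
```

```text
from [0.6612 0.0166 0.0239] tcp g [0.2401 0.0256] F [0.28 0.53 0.23] t 20.13
shift [-0.0034  0.0241  0.0016] rot [-0.54  0.17  0.03]
```

Request:
{"api": "carry_out", "payload": {
  "motion": "-0.003 0.003 0.001 0 0 0 0; -0.003 0.008 0.001 0 0 0 0; -0.003 0.013 0.001 0 0 0 0; -0.003 0.016 0.001 0 0 0 0; -0.003 0.018 0.001 0 0 0 0; -0.003 0.02 0.001 0 0 0 0; -0.003 0.021 0.001 0 0 0 0"
}}

```text
t: 20.72
eef_pos: [0.657, -0.0047, 0.0229]
tcp_rot: [-179.5, 0.2, -2.8]
wrist_force: [-0.6, 0.3, 0.7]
grip_width: 0.0003
```

Request:
{"api": "carry_out", "payload": {
  "motion": "0 0.001 0 0 0 0 0; 0 0.002 0 0 0 0 0; 0 0.002 0 0 0 0 0"
}}

```text
t: 20.97
eef_pos: [0.6569, -0.0069, 0.0229]
tcp_rot: [-179.5, 0.2, -2.8]
wrist_force: [0.1, -0.2, -0.1]
grip_width: 0.0004
```

Request:
{"api": "carry_out", "payload": {
  "motion": "0 0.001 0 0 0 0 0; 0 0.002 0 0 0 0 0; 0 0.002 0 0 0 0 0"
}}

```text
t: 21.22
eef_pos: [0.6568, -0.0091, 0.0228]
tcp_rot: [-179.5, 0.2, -2.8]
wrist_force: [-0.2, 0.7, -0.2]
grip_width: -0.0001
```

Request:
{"api": "carry_out", "payload": {
  "motion": "0 0.001 0 0 0 0 0; 0 0.001 0 0 0 0 0"
}}

```text
t: 21.38
eef_pos: [0.6567, -0.0096, 0.0228]
tcp_rot: [-179.4, 0.2, -2.8]
wrist_force: [-0.6, 1.0, -0.3]
grip_width: 0.0005
```

Request:
{"api": "carry_out", "payload": {
  "motion": "0 0.001 0 0 0 0 0; 0 0.002 0 0 0 0 0; 0 0.002 0 0 0 0 0"
}}

```text
t: 21.63
eef_pos: [0.6568, -0.0098, 0.0229]
tcp_rot: [-179.3, 0.1, -2.7]
wrist_force: [-0.3, 4.9, 0.4]
grip_width: 0.0008
```

Request:
{"api": "carry_out", "payload": {
  "motion": "0 0.001 0 0 0 0 0; 0 0.001 0 0 0 0 0"
}}

```text
t: 21.8
eef_pos: [0.6568, -0.0098, 0.0229]
tcp_rot: [-179.2, 0.1, -2.7]
wrist_force: [-0.2, 5.1, 0.4]
grip_width: 0.0004
```

Request:
{"api": "carry_out", "payload": {
  "motion": "0 -0.008 0 0 0 0 0; 0 -0.016 0 0 0 0 0; 0 -0.016 -0.03 0 0 0 0; 0 -0.016 -0.065 0 0 0 0; -0.01 0 -0.09 0 0 0 0; -0.02 0.03 -0.1 0 0 0 0; -0.04 0.06 -0.1 0 0 0 0; -0.05 0.09 -0.1 0 0 0 0; -0.05 0.11 -0.1 0 0 0 0; -0.05 0.11 -0.1 0 0 0 0; -0.05 0.11 -0.1 0 0 0 0"
}}

```text
t: 22.72
eef_pos: [0.6015, -0.1208, 0.1217]
tcp_rot: [-179.3, 0.1, -2.9]
wrist_force: [0.8, 1.8, 0.8]
grip_width: 0.0005
```

```bash
python3 -c "
from h import *
im,c=snap('wrist','w8.png'); cv2.imwrite('pics/w8c.png',cv2.resize(im[80:200,110:430,::-1],None,fx=2.5,fy=5,interpolation=2))
import pickle; pickle.dump(c,open('w8.pkl','wb'));rel([.55,-.1,.022])"
```

```text
from [ 0.6019 -0.1186  0.1216] tcp g [0.1022 0.0782] F [-0.56  1.07  1.06] t 22.77
shift [-0.0525 -0.0149  0.1   ] rot [-0.74  0.13  0.06]
```

View pics/w8c.png

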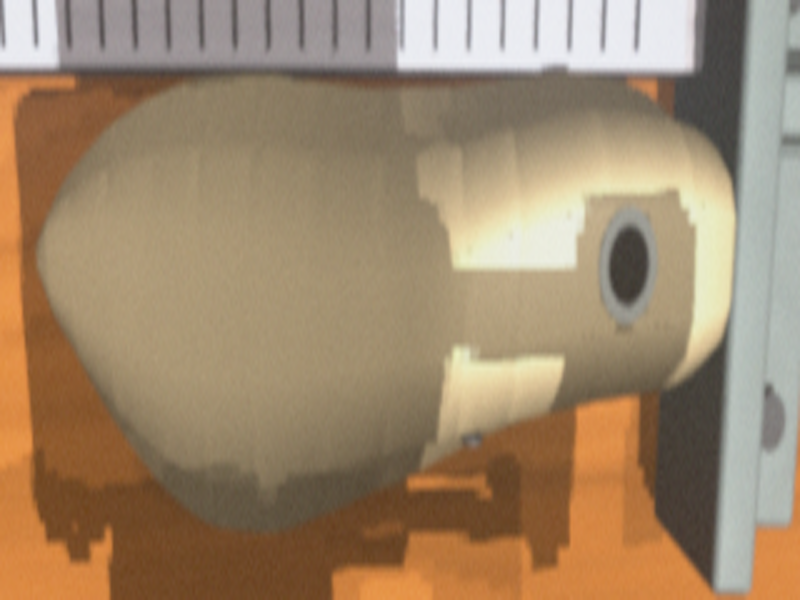

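Run:
```python
from h import *
import pickle; c=pickle.load(open('w8.pkl','rb'))
for n,u,v,z in [('rail',200,72,.024),('railR',640,72,.024),('ball',250,76,.012),('heelside',570,82,.018),('toe',37,250,.015)]:
    p=ray(c,110+u/2.5,80+v/5,z); print(n,'g',np.round(w2g(p),4))
rel([*g2w(.405,.032),.1216])
```

```text
rail g [ 0.1507 -0.0024]
railR g [ 0.0188 -0.0022]
ball g [ 0.1374 -0.0023]
heelside g [ 0.0382 -0.001 ]
toe g [0.2065 0.0244]
from [ 0.6019 -0.1186  0.1216] tcp g [0.1022 0.0782] F [-0.56  1.07  1.06] t 22.77
shift [ 0.0465 -0.3028  0.0039] rot [-0.74  0.13  0.06]
```

Request:
{"api": "carry_out", "payload": {
  "motion": "0.004 -0.02 0 0 0 0 0; 0.008 -0.05 0 0 0 0 0; 0.012 -0.08 0 0 0 0 0; 0.017 -0.11 0 0 0 0 0; 0.022 -0.14 0 0 0 0 0; 0.026 -0.17 0 0 0 0 0; 0.03 -0.2 0 0 0 0 0; 0.035 -0.23 0 0 0 0 0; 0.04 -0.26 0 0 0 0 0; 0.044 -0.285 0 0 0 0 0; 0.046 -0.3 0 0 0 0 0; 0.046 -0.303 0 0 0 0 0"
}}

```text
t: 23.77
eef_pos: [0.6614, 0.1881, 0.1254]
tcp_rot: [-179.1, 0.2, -2.3]
wrist_force: [-0.9, 1.2, -0.9]
grip_width: 0.0009
```

```bash
python3 -c "
from h import *
im,c=snap('wrist','w9.png'); 
import pickle; pickle.dump(c,open('w9.pkl','wb'));rel([*g2w(.405,.032),.023])"
```

```text
from [0.6615 0.1856 0.1252] tcp g [0.4089 0.0335] F [-1.05 -0.32 -0.11] t 23.82
shift [0.0018 0.0054 0.1021] rot [-0.81  0.17  0.36]
```

View pics/w9.png

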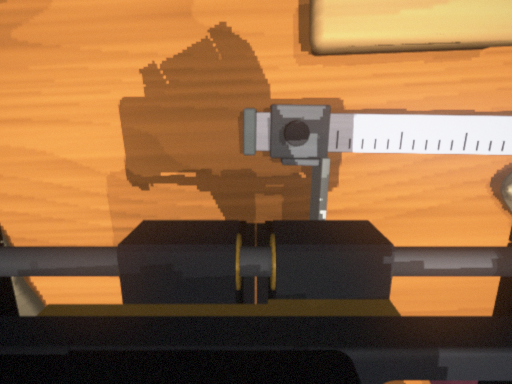

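Request:
{"api": "carry_out", "payload": {
  "motion": "-0.01 0.02 0 -0.4 0 0.4 0; -0.02 0.055 0 -0.8 0 0.4 0; -0.03 0.09 0 -0.8 0 0.4 0; -0.04 0.125 0 -0.8 0 0.4 0; -0.05 0.16 0 -0.8 0 0.4 0; -0.06 0.195 0 -0.8 0 0.4 0; -0.066 0.23 0 -0.8 0 0.4 0; -0.066 0.265 0 -0.8 0 0.4 0; -0.066 0.3 0 -0.8 0 0.4 0; -0.066 0.33 0 -0.8 0 0.4 0; -0.066 0.347 0 -0.8 0 0.4 0; -0.066 0.347 0 -0.8 0 0.4 0"
}}

```text
t: 24.82
eef_pos: [0.5783, -0.1668, 0.1204]
tcp_rot: [179.7, 0.3, -3.5]
wrist_force: [0.4, -0.9, 0.3]
grip_width: 0.0008
```

```bash
python3 -c "
from h import *
rel([*g2w(.062,.09),.023])"
```

```text
from [ 0.5783 -0.1668  0.1204] tcp g [0.0529 0.0994] F [ 0.39 -0.87  0.26] t 24.82
shift [ 0.0097 -0.0097  0.0973] rot [ 0.25  0.26 -0.69]
```

Request:
{"api": "carry_out", "payload": {
  "motion": "0.003 -0.01 0.02 0 0 -0.6 0; 0.005 -0.01 0.05 0 0 -0.6 0; 0.005 -0.01 0.08 0 0 -0.6 0; 0.005 -0.01 0.095 0 0 -0.6 0; 0.005 -0.01 0.097 0 0 -0.6 0; 0.01 -0.01 0.097 0 0 -0.6 0; 0.016 -0.01 0.097 0 0 -0.6 0; 0.021 -0.01 0.097 0 0 -0.6 0; 0.025 -0.01 0.097 0 0 -0.6 0; 0.028 -0.01 0.097 0 0 -0.6 0; 0.03 -0.01 0.097 0 0 -0.6 0; 0.03 -0.01 0.097 0 0 -0.6 0"
}}

```text
t: 25.82
eef_pos: [0.6092, -0.1591, 0.0236]
tcp_rot: [179.7, 0.2, -2.9]
wrist_force: [-0.6, -0.2, 0.2]
grip_width: 0.0005
```

Request:
{"api": "carry_out", "payload": {
  "motion": "0.001 0 0 0 0 0 0; 0.002 0 0 0 0 0 0; 0.002 0 0 0 0 0 0"
}}

```text
t: 26.07
eef_pos: [0.6113, -0.1592, 0.0237]
tcp_rot: [179.7, 0.2, -2.9]
wrist_force: [0.9, -0.7, 0.3]
grip_width: 0.001
```

Request:
{"api": "carry_out", "payload": {
  "motion": "0.001 0 0 0 0 0 0; 0.002 0 0 0 0 0 0; 0.002 0 0 0 0 0 0"
}}

```text
t: 26.32
eef_pos: [0.6121, -0.1593, 0.0235]
tcp_rot: [179.7, 0.3, -2.9]
wrist_force: [-3.1, 0.5, 2.0]
grip_width: -0.0001
```

```bash
python3 -c "
from h import *
rel([*g2w(.062,.09),.023])"
```

```text
from [ 0.6121 -0.1593  0.0235] tcp g [0.0621 0.066 ] F [-3.15  0.48  1.97] t 26.32
shift [-0.024   0.0001  0.0006] rot [ 0.25  0.34 -0.08]
```

Request:
{"api": "carry_out", "payload": {
  "motion": "0.001 0.0003 0 0 0 0 0; 0.002 0.0005 0 0 0 0 0; 0.002 0.0005 0 0 0 0 0"
}}

```text
t: 26.57
eef_pos: [0.6123, -0.1596, 0.0231]
tcp_rot: [179.8, 0.6, -2.9]
wrist_force: [-5.7, 1.6, 3.5]
grip_width: 0.0004
```

Request:
{"api": "carry_out", "payload": {
  "motion": "0.001 0.0003 0 0 0 0 0; 0.002 0.0005 0 0 0 0 0; 0.002 0.0005 0 0 0 0 0"
}}

```text
t: 26.82
eef_pos: [0.6124, -0.1598, 0.0227]
tcp_rot: [179.8, 0.8, -2.9]
wrist_force: [-6.2, 1.7, 4.5]
grip_width: 0.0001
```

Request:
{"api": "carry_out", "payload": {
  "motion": "-0.01 0 0 0 0 0 0; -0.03 0 0 0 0 0 0; -0.05 0 -0.02 0 0 0 0; -0.05 -0.02 -0.05 0 0 0 0; -0.045 -0.05 -0.08 0 0 0 0; -0.035 -0.085 -0.09 0 0 0 0; -0.025 -0.12 -0.09 0 0 0 0; -0.015 -0.155 -0.09 0 0 0 0; -0.005 -0.19 -0.09 0 0 0 0; 0.005 -0.225 -0.09 0 0 0 0; 0.015 -0.26 -0.09 0 0 0 0; 0.025 -0.28 -0.09 0 0 0 0"
}}

```text
t: 27.82
eef_pos: [0.6541, 0.1252, 0.1119]
tcp_rot: [-180.0, 0.7, -2.6]
wrist_force: [1.1, 0.2, -0.3]
grip_width: 0.0002
```

```bash
python3 -c "
from h import *
rel([*g2w(.403,.035),.023])
import pickle; c=pickle.load(open('w9.pkl','rb'))
for n,u,v,z in [('jaw front top',329,160,.046),('jaw back top',313,160,.046),('saddle far',272,110,.036)]:
    p=ray(c,u,v,z); print(n,'g',np.round(w2g(p),4))
"
```

```text
from [0.6541 0.1252 0.1119] tcp g [0.3483 0.038 ] F [ 1.1   0.24 -0.26] t 27.82
shift [ 0.0042 -0.0546  0.0889] rot [-0.04  0.67  0.22]
jaw front top g [ 0.3598 -0.001 ]
jaw back top g [ 0.3714 -0.0008]
saddle far g [ 0.4018 -0.0358]
```

Request:
{"api": "carry_out", "payload": {
  "motion": "0.002 -0.025 0 0 0.3 0.2 0; 0.004 -0.05 0 0 0.6 0.2 0; 0.004 -0.057 0.005 0 0.7 0.2 0; 0.004 -0.057 0.03 0 0.7 0.2 0; 0.004 -0.057 0.06 0 0.7 0.2 0; 0.004 -0.057 0.08 0 0.7 0.2 0; 0.004 -0.057 0.089 0 0.7 0.2 0; 0.004 -0.057 0.089 0 0.7 0.2 0"
}}

```text
t: 28.48
eef_pos: [0.6584, 0.1809, 0.0202]
tcp_rot: [179.9, 0.2, -2.8]
wrist_force: [-0.5, -0.0, -0.0]
grip_width: 0.0003
```

Request:
{"api": "carry_out", "payload": {
  "motion": "0 0.004 0 0 0 0 0; 0 0.01 0 0 0 0 0; 0 0.016 0 0 0 0 0; 0 0.021 0 0 0 0 0; 0 0.026 0 0 0 0 0; 0 0.031 0 0 0 0 0; 0 0.036 0 0 0 0 0; 0 0.041 0 0 0 0 0; 0 0.046 0 0 0 0 0; 0 0.051 0 0 0 0 0; 0 0.056 0 0 0 0 0; 0 0.06 0 0 0 0 0"
}}

```text
t: 29.48
eef_pos: [0.6557, 0.1203, 0.0204]
tcp_rot: [179.9, 0.1, -2.8]
wrist_force: [0.8, 2.7, 2.1]
grip_width: 0.0003
```

```bash
python3 -c "
from h import *
rel([*g2w(.24,.035),.023])
"
```

```text
from [0.6557 0.1203 0.0204] tcp g [0.3434 0.0361] F [0.83 2.69 2.11] t 29.48
shift [ 0.0012  0.1034 -0.0025] rot [ 0.06  0.15 -0.03]
```

Request:
{"api": "carry_out", "payload": {
  "motion": "0 0.005 0 0 0 0 0; 0 0.011 0 0 0 0 0; 0 0.018 0 0 0 0 0; 0 0.025 0 0 0 0 0; 0 0.032 0 0 0 0 0; 0 0.039 0 0 0 0 0; 0 0.046 0 0 0 0 0; 0 0.053 0 0 0 0 0; 0 0.06 0 0 0 0 0; 0 0.066 0 0 0 0 0; 0 0.071 0 0 0 0 0; 0 0.075 0 0 0 0 0"
}}

```text
t: 30.48
eef_pos: [0.6516, 0.0445, 0.0203]
tcp_rot: [179.9, 0.2, -2.9]
wrist_force: [-1.7, 1.2, 3.0]
grip_width: 0.0003
```

Request:
{"api": "carry_out", "payload": {
  "motion": "0.001 0.004 0 0 0 0 0; 0.001 0.008 0 0 0 0 0; 0.001 0.012 0 0 0 0 0; 0.001 0.016 0 0 0 0 0; 0.001 0.02 0 0 0 0 0; 0.001 0.024 0 0 0 0 0; 0.001 0.028 0 0 0 0 0; 0.001 0.031 0 0 0 0 0; 0.001 0.034 0 0 0 0 0; 0.001 0.036 0 0 0 0 0; 0.001 0.038 0 0 0 0 0; 0.001 0.039 0 0 0 0 0"
}}

```text
t: 31.48
eef_pos: [0.6507, 0.0051, 0.0202]
tcp_rot: [179.9, 0.2, -2.9]
wrist_force: [-1.0, 2.2, -0.5]
grip_width: -0.0
```

```bash
python3 -c "
from h import *
rel([*g2w(.22,.032),.0205])
"
```

```text
from [0.6507 0.0051 0.0202] tcp g [0.2281 0.0355] F [-0.99  2.17 -0.47] t 31.48
shift [ 0.0035  0.0081 -0.0003] rot [ 0.09  0.19 -0.08]
```

Now creep up in millimetre steps.

Request:
{"api": "carry_out", "payload": {
  "motion": "0 0.001 0 0 0 0 0; 0 0.002 0 0 0 0 0; 0 0.003 0 0 0 0 0; 0 0.004 0 0 0 0 0; 0 0.005 0 0 0 0 0; 0 0.005 0 0 0 0 0"
}}

```text
t: 31.98
eef_pos: [0.6504, 0.0002, 0.0202]
tcp_rot: [179.9, 0.2, -2.9]
wrist_force: [-1.6, 2.5, -0.7]
grip_width: 0.0004
```

Request:
{"api": "carry_out", "payload": {
  "motion": "0 0.0005 0 0 0 0 0; 0 0.001 0 0 0 0 0; 0 0.0015 0 0 0 0 0; 0 0.0015 0 0 0 0 0"
}}

```text
t: 32.32
eef_pos: [0.6504, 0.0001, 0.0203]
tcp_rot: [-180.0, 0.2, -2.8]
wrist_force: [-0.9, 5.0, -1.1]
grip_width: 0.0002
```

Request:
{"api": "carry_out", "payload": {
  "motion": "0 0.0005 0 0 0 0 0; 0 0.001 0 0 0 0 0; 0 0.001 0 0 0 0 0"
}}

```text
t: 32.57
eef_pos: [0.6504, 0.0002, 0.0203]
tcp_rot: [-179.9, 0.2, -2.8]
wrist_force: [-1.7, 5.1, -0.1]
grip_width: 0.0001
```

Request:
{"api": "carry_out", "payload": {
  "motion": "0 -0.006 0 0 0 0 0; 0 -0.015 0 0 0 0 0; 0 -0.025 -0.01 0 0 0 0; -0.005 -0.03 -0.04 0 0 0 0; -0.01 -0.02 -0.075 0 0 0 0; -0.02 0 -0.11 0 0 0 0; -0.035 0.03 -0.12 0 0 0 0; -0.05 0.06 -0.12 0 0 0 0; -0.05 0.08 -0.12 0 0 0 0; -0.05 0.085 -0.12 0 0 0 0; -0.05 0.085 -0.12 0 0 0 0"
}}

```text
t: 33.48
eef_pos: [0.5971, -0.0846, 0.1413]
tcp_rot: [-180.0, 0.1, -3.0]
wrist_force: [1.1, 0.6, -0.1]
grip_width: 0.0006
```

```bash
python3 -c "
from h import *
im,c=snap('wrist','w10.png'); cv2.imwrite('pics/w10c.png',cv2.resize(im[60:230,80:450,::-1],None,fx=2.15,fy=3.2,interpolation=2))
import pickle; pickle.dump(c,open('w10.pkl','wb'));rel([.55,-.1,.022])"
```

```text
from [ 0.5973 -0.0822  0.141 ] tcp g [0.1383 0.0845] F [ 0.09  0.51 -0.27] t 33.53
shift [-0.0462  0.0203  0.119 ] rot [-0.1   0.09 -0.02]
```

View pics/w10c.png

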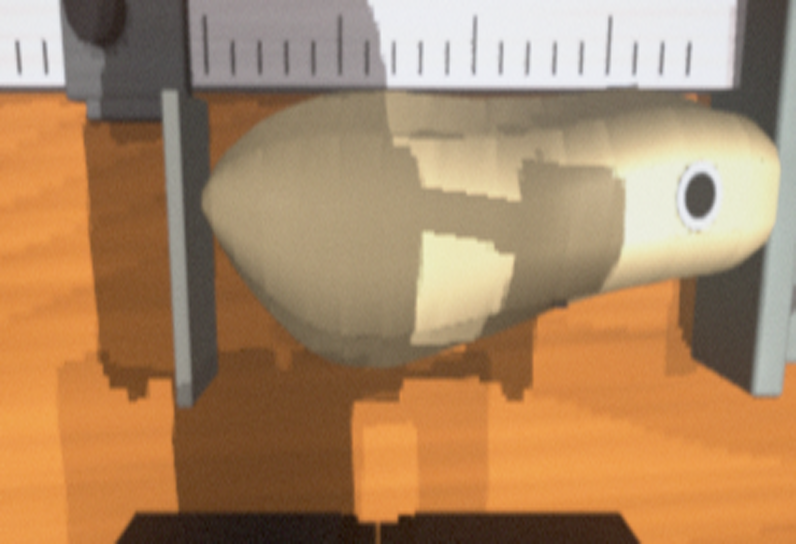

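Run:
```python
from h import *
import pickle; c=pickle.load(open('w10.pkl','rb'))
for n,u,v,z in [('jaw face top in',180,95,.046),('jaw face top out',193,380,.046),('jaw bottom out',216,375,.003),('toe',203,197,.015),('rail R',735,90,.024),('rail L',220,90,.024),('stop top out',755,393,.052),('stop bot out',693,352,0),('ball',370,93,.012),('heelside',640,90,.018)]:
    p=ray(c,80+u/2.15,60+v/3.2,z); print(n,'g',np.round(w2g(p),4))
```

```text
jaw face top in g [0.2041 0.0004]
jaw face top out g [0.2045 0.0677]
jaw bottom out g [0.2063 0.0754]
toe g [0.2055 0.0244]
rail R g [ 0.002  -0.0016]
rail L g [ 0.1951 -0.0021]
stop top out g [-0.0003  0.0703]
stop bot out g [-0.0013  0.0698]
ball g [ 0.139 -0.002]
heelside g [ 0.0354 -0.0021]
```

Request:
{"api": "carry_out", "payload": {
  "motion": "0 0 -0.02 0 0 0 0; -0.01 0 -0.05 0 0 0 0; -0.02 0 -0.08 0 0 0 0; -0.02 0 -0.1 0 0 0 0; -0.02 0 -0.1 0 0 0 0; -0.02 0 -0.1 0 0 0 0"
}}

```text
t: 34.03
eef_pos: [0.5787, -0.0789, 0.2424]
tcp_rot: [-179.9, -0.1, -2.6]
wrist_force: [-0.2, -0.3, -0.6]
grip_width: 0.0006
```

```bash
python3 -c "
from h import *
print(monitor.state()['eef_pos'],job_done())"
```

```text
the job is handed in; nothing more can be done
[ 0.57871457 -0.07887306  0.24239325] None
```

The job is done and handed in at about 34 s, with the arm clear above the bench. Using the closed fingers only, I pushed the last against the rail and the heel stop. I then brought the jaw up from behind until it met the toe at about 5 N and left it there.

**Last checks (final wrist picture):**
- The ball side and heel side both lie on the rail line to within about 0.5 mm.
- The heel is at the stop. A push on the toe stopped dead at about 5 N, though one more light side nudge at the heel end followed it.
- The jaw face is about 205 mm from the stop, touching the toe. This matches the given length of the last.

**What went wrong or disagreed on the way:**
- An earlier look showed the heel side standing about 5 mm off the rail, because pushing had turned the last. A second look showed about 1 mm left, so I corrected it twice more before touching the jaw.
- The jaw stopped with the tool about 4 mm short of where I had predicted. I did not find the cause, but the picture shows the jaw against the toe.
- The toe measures about 26 mm out from the rail instead of the nominal 28.5 mm. I put this down to pixel error.
- I viewed 12 pictures, two over the budget.
- I did not check the other bench items with a final picture. I kept the arm clear of them throughout.

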